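# Three clicks more light for the microscope

### The job

The microscope lamp is too dim. On the control box with the blue dial, turn the dial clockwise (seen from above) by exactly three clicks from where it stands now, then let go of it. Leave the red and the yellow dials, which run a heater and a stirrer, as they are set.

Things in the scene. Friction and masses are not known exactly. Their poses are not given: they have to be found in the camera images.
- lamp_box: white lamp control box fixed to the bench, 100 x 110 mm, 55 mm high, with the blue dial on top. Origin: centre of its underside, below the dial's vertical axis; z up. Dial: round skirt 52 mm across, 8 mm high, and on it a grip bar 46 long, 14 wide, its top 95 mm above the bench. Ten black dots on the box mark the ten stops, from the box's -x side on, growing clockwise; it starts at the 1st, 2nd or 3rd
- lamp_mark (a point): outer end of the white pointer line on top of the blue dial's grip bar, 23 mm from the dial's axis. Its frame turns with the dial: x level, along the bar from here to the axis; z up. The dial clicks every 24 degrees (three clicks: 72 degrees). Between stops it resists with up to about 0.12 N m, then springs into the nearer stop and stays there when let go
- heat_mark (a point): the same point on the red dial of the heater's control box, which is otherwise built like the lamp's; to be left alone
- stir_mark (a point): the same point on the yellow dial of the stirrer's control box, which is otherwise built like the lamp's; to be left alone

How it is judged:
By the outcome, as a careful person would: the job done as asked, in the order asked, and still so for the second after the job is handed in, with the robot touching nothing.
It also fails if it takes over 35 s, if anything falls off the work surface, if the arm or the gripper's body presses on something with over 40 N, if the wrist force passes 120 N, or if a joint passes its speed limit or range.

### The arm

A 7-joint arm with a two-finger parallel gripper is mounted at the origin on the work surface. World frame = base frame: x ahead of the robot, y to its left, z up, the work surface at z = 0. Lengths are in mm, angles in rad, forces in N, time in s.
With the tool pointing down it reaches from about 350 to 900 mm from the base axis. Payload 19.9 kg.
Tool frame: the origin (TCP) lies at the very end of the fingers, on their centre line; the grasp point (between the pads) lies 19 mm behind it (env.pinch_z is the distance from the TCP to the grasp point, in mm); z points along the fingers, y is the direction in which the jaws open and shut (so a half turn about z gives the same grasp; the last joint's range is limited). The gripper opens to 94 mm and grips with 3 to 60 N. Pads are 16 mm wide; open, the fingers measure 119 mm over their backs; the gripper's body (75 mm by 177 mm) begins 78 mm behind the grasp point.
Start: joints at [-0.042, 0.417, -0.01, 1.614, 0.005, 1.111, -0.053], TCP at [624.979, 0.002, 205.425] pointing down, gripper open.
Joint ranges: [-2.81, 2.81], [-0.39, 2.02], [-1.27, 1.25], [0.06, 2.57], [-1.19, 4.33], [0.19, 2], [-2.82, 2.82]. Speed limits (rad/s): [1.89, 1.89, 2.39, 2.39, 3.01, 3.01, 3.01].

### API

Orientations are given as a rotation vector (axis times angle).
In Python, from cell import env gives the robot as it stands.
- The arm moves only by the tool play_rows, never from a script. Its argument "targets" is one flat list of numbers, 7 for each row, row after row: the gripper command: -1 is shut, 1 is fully open, values between are in proportion, then the shift along the tool's x, y, z as a fraction of full scale, then the turn, a rotation vector about the tool's x, y, z as a fraction of full scale. In form: [grip, x, y, z, rx, ry, rz, grip, x, y, z, rx, ry, rz, ...]. A call has 1 to 8 rows; each row shifts and turns the commanded pose from where the row before left it, along the tool's axes as they then stand; what a row does not reach is not made up. Full scale, the value 1, is 20 mm for a shift and 10 degrees for a turn. A row lasts 1/8 s, in which the tool goes at most 62.5 mm and 10.7 degrees, less where a joint would pass 70% of its speed; a pose out of reach is approached as far as the arm can. A call with a number of a shift or a turn outside -1 to 1 is refused whole. A call with a gripper value outside its range is refused whole. The fingers move at their own pace and stop on an object; "newtons" is the grip in N (left out, the last holds). Time passes only in rows, so rows that do not move let the fingers close. It gives the time, the measured TCP pose, the force and the opening at its end, in the units of the state.
- env.observe(): the state, without advancing time (a new reading comes with each control period).
- env.camera(name): name is "scene" or "side" or "wrist"; returns the picture (420x560x3 uint8, blue, green, red); there is no depth.
- env.get_calibration(name): a dict with "camera_matrix" (3x3 intrinsics, pixels), "xyz" and "rotation" of the camera in the world. Camera axes: x right, y up, looking along -z (the intrinsics and any distortion apply to the point x, -y, -z); pixel columns grow to the right and rows downward; lengths in mm; the calibration is good to about 2 mm. The wrist camera is an equidistant fisheye: a pixel r from the principal point sees the ray r / f radians off the axis. A picture is of the moment at which its call begins: read the wrist's pose just before it. get_calibration takes no time and is no camera call; for the wrist camera it gives the pose at the moment of the call.
- env.finish_job(): hands the job in, once; it reports no verdict.
The state is a dict: "clock": time; "joint_pos": joint angles; "joint_vel": joint speeds; "joint_efforts": joint torques, N m; "position": TCP position; "tool_rot": TCP orientation; "contact_force": force on the tool from outside, world axes, zero at the start; "moment": the same for the moment, N m; "grip_width": opening from 0.0 (shut) to 1.0 (fully open).
Only numpy, scipy, OpenCV 4.12 (cv2) and the standard library are available. Lean on these libraries where they do the work, as an engineer would, in place of code of your own. Each camera call takes 0.05 s, during which the arm holds its last target.

## Working session

There is one attempt and no reset: what is moved stays moved. The work goes in short steps, Python scripts to look and compute and a tool call to move; the robot and the scene stay as the last step left them, time stands still between calls to the robot, and variables do not carry over. Pictures are saved under pics/ and viewed, and the job is handed in when it is done.

Besides the shell and the picture viewer there is one more tool, called after "Call:" as a command line: name --argument value ..., lists and objects as JSON in quotes. play_rows: Moves the arm, as the interface text tells. Shift numbers are shares of 20 mm and turn numbers shares of 10 degrees, none past 1 either way. Its arguments: {"type":"object","properties":{"targets":{"type":"array"},"newtons":{"type":"number"}},"required":["targets"]}

```bash
mkdir -p pics; python3 - <<'E'
from cell import env
import cv2
print(env.observe())
for n in("scene","side","wrist"):
    c=env.get_calibration(n);print(n,c)
    cv2.imwrite(f"pics/{n}0.png",env.camera(n))
E
```

```text
{'clock': 0.0, 'joint_pos': array([-0.04150715,  0.41796465, -0.01027244,  1.6141733 ,  0.00469723,
        1.11074646, -0.05300212]), 'joint_vel': array([-0.00026055,  0.00027368,  0.00020028, -0.00023165,  0.00084429,
        0.00195127,  0.00017332]), 'joint_efforts': array([ 3.52895018e-03, -8.51262331e+01,  6.40313700e-01, -4.25991547e+01,
       -4.87577857e-02,  1.87510403e-02,  1.73272206e-04]), 'position': array([ 6.24605745e+02, -2.70657334e-02,  2.04831640e+02]), 'tool_rot': array([-2.22087869e+00, -2.22084337e+00,  1.51897891e-03]), 'contact_force': array([0.69252365, 0.47447121, 0.8488672 ]), 'moment': array([-0.00646243,  0.00351651, -0.00453197]), 'grip_width': 1.0001596756333284}
scene {'camera_matrix': array([[443.62614851,   0.        , 281.11016048],
       [  0.        , 443.62614851, 214.87365581],
       [  0.        ,   0.        ,   1.        ]]), 'xyz': array([ 955.6104601 , -206.9147539 ,  665.13435868]), 'rotation': array([0.60895902, 0.39376481, 1.06569297])}
side {'camera_matrix': array([[389.97402826,   0.        , 276.62340762],
       [  0.        , 389.97402826, 214.34174106],
       [  0.        ,   0.        ,   1.        ]]), 'xyz': array([ 146.35870163, -403.69833899,  571.40443537]), 'rotation': array([ 0.79641253, -0.30878877, -0.70510326])}
wrist {'camera_matrix': array([[325.1922621 ,   0.        , 282.24260995],
       [  0.        , 325.1922621 , 209.91314247],
       [  0.        ,   0.        ,   1.        ]]), 'xyz': array([625.35914279,  83.52914003, 383.52108627]), 'rotation': array([-0.28828731,  0.0006119 ,  0.00093226])}
```

View pics/scene0.png

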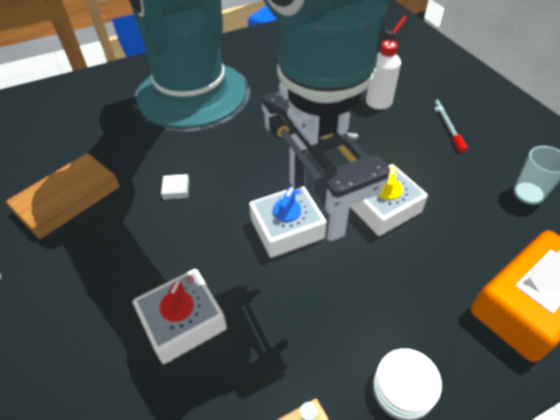

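View pics/side0.png

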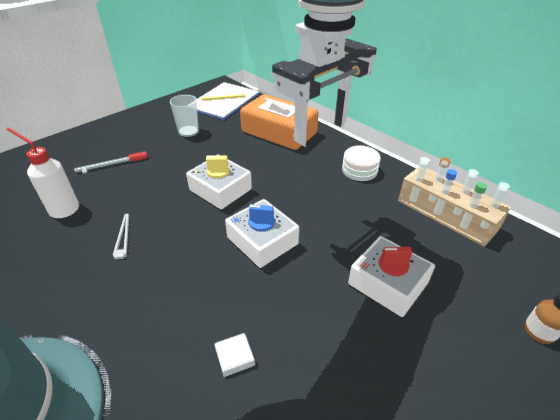

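View pics/wrist0.png

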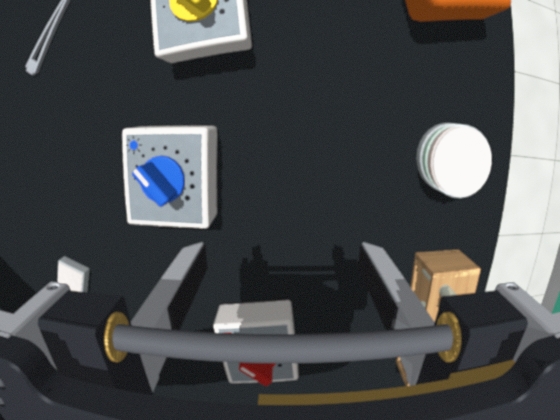

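The wrist view shows the blue dial near (158,180), with the white pointer at about (140,177). I'll zoom in and measure.

```bash
cat > h.py <<'E'
import numpy as np, cv2
from scipy.spatial.transform import Rotation as R
def rays(px,c,fish=False):
    K=c["camera_matrix"];px=np.atleast_2d(px).astype(float)
    x=(px[:,0]-K[0,2])/K[0,0];y=(px[:,1]-K[1,2])/K[1,1]
    if fish:
        r=np.hypot(x,y);s=np.where(r>1e-9,np.sin(r)/np.maximum(r,1e-9),1)
        d=np.c_[x*s,y*s,np.cos(r)]
    else: d=np.c_[x,y,np.ones(len(x))]
    d=d*[1,-1,-1]
    return R.from_rotvec(c["rotation"]).apply(d)
def plane(px,c,z,fish=False):
    d=rays(px,c,fish);o=c["xyz"];t=(z-o[2])/d[:,2]
    return (o+d*t[:,None])[:,:2]
def dets(im,blue_box):
    x0,y0,x1,y1=blue_box
    hsv=cv2.cvtColor(im,cv2.COLOR_BGR2HSV)
    return hsv
E
python3 - <<'E'
from cell import env
from h import *
im=cv2.imread("pics/wrist0.png")
cv2.imwrite("pics/w0z.png",cv2.resize(im[115:235,110:230],None,fx=5,fy=5,interpolation=cv2.INTER_CUBIC))
im=cv2.imread("pics/side0.png")
cv2.imwrite("pics/s0z.png",cv2.resize(im[190:270,215:315],None,fx=7,fy=7,interpolation=cv2.INTER_CUBIC))
E
```

```text
(no output)
```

View pics/w0z.png

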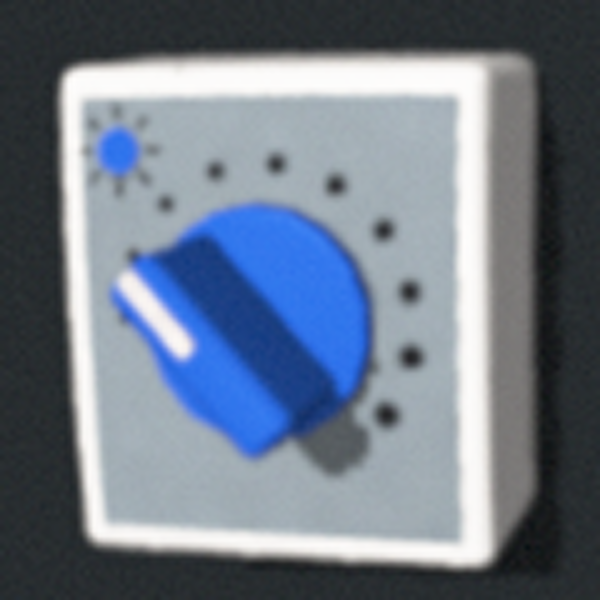

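View pics/s0z.png

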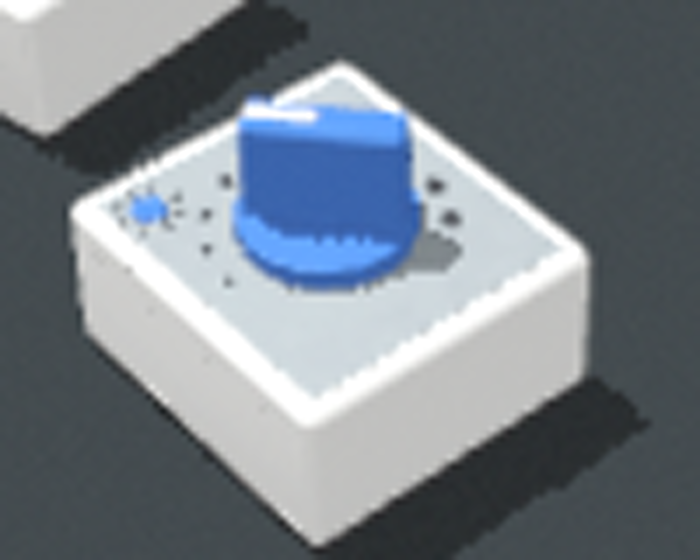

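The lamp dial's pointer end is at zoomed (125,283) and its inner end at (183,350). The dots run clockwise from the box's left side. Next I'll fit the axis, box and pointer.

```bash
python3 - <<'E'
from cell import env
from h import *
c=env.get_calibration("wrist")
w=lambda a:plane((np.array(a)+.5)/5-.5+[110,115],c,Z,True)
Z=55
d=w([(123,318),(133,256),(166,204),(215,171),(276,163),(336,184),(384,230),(410,292),(412,357),(386,414)])
from scipy.optimize import least_squares
f=least_squares(lambda p:np.hypot(*(d-p[:2]).T)-p[2],[*d.mean(0),35]);print("dots circle",f.x,np.abs(f.fun).max())
ctr=f.x[:2];print("dot ang",np.degrees(np.arctan2(*(d-ctr).T[::-1])).round(1))
cor=w([(62,66),(490,58),(497,565),(88,545)]);print("corners",cor.round(1),cor.mean(0))
Z=95
p=w([(125,283),(183,350)]);v=p-ctr;print("ptr",p,v,np.hypot(*v.T))
print(np.degrees(np.arctan2(*v.T[::-1])), np.degrees(np.arctan2(*(p[0]-p[1])[::-1])))
# bar top corners: near end corners
q=w([(110,293),(140,255),(253,458),(290,412)]);print(q,q.mean(0))
# side view check
s=env.get_calibration("side")
u=lambda a,z:plane((np.array(a)+.5)/7-.5+[215,190],s,z)
print("side ptr",u([(245,108),(318,116)],95),"bar",u([(238,118),(262,97),(408,142),(398,112)],95).mean(0))
E
```

```text
dots circle [496.34683691  21.06066523  34.12531187] 0.3353534617560001
dot ang [177.7 153.7 129.3 105.6  81.3  57.3  33.1   9.1 -14.6 -38.5]
corners [[451.1  79. ]
 [549.3  74.8]
 [545.4 -34.1]
 [445.7 -30.6]] [497.85303514  22.25235113]
ptr [[482.96315954  36.72049857]
 [494.32298045  23.22882232]] [[-13.38367737  15.65983334]
 [ -2.02385645   2.16815709]] [20.59983495  2.96595686]
[130.51885745 133.02850009] 130.0969549574065
[[479.42863457  34.87037104]
 [486.77982132  42.05656844]
 [507.0773213    1.57977116]
 [515.78757919  10.70077529]] [497.26833909  22.30187148]
side ptr [[484.00747173  37.0006605 ]
 [496.10622768  21.19774757]] bar [497.39351737  19.35752946]
```

Pointer angle is about 130°, which puts the dial at the 3rd stop (dot at 129°). It needs to finish at about 57°, the 6th stop. The axis is near (496.7, 21.3). First I'll move above it.

Call:
play_rows --targets '[0,0.133,-0.8,0,0,0,0,0,0.133,-0.8,0,0,0,0,0,0.133,-0.8,0,0,0,0,0,0.133,-0.8,0,0,0,0,0,0.133,-0.8,0,0,0,0,0,0.133,-0.8,0,0,0,0,0,0.133,-0.8,0,0,0,0,0,0.133,-0.8,0,0,0,0]' --newtons 45

```text
clock: 1.15
position: [496.0, 21.4, 205.4]
tool_rot: [-2.221, -2.221, 0.0]
contact_force: [0.6, 0.0, 0.6]
grip_width: 0.5
```

Call:
play_rows --targets '[0,0,0,0,0,0,-0.8,0,0,0,0,0,0,-0.8,0,0,0,0,0,0,-0.8,0,0,0,0,0,0,-0.8,0,0,0,0,0,0,-0.75,0,0,0,0,0,0,0]'

```text
clock: 1.9
position: [496.6, 21.3, 205.5]
tool_rot: [-1.341, -2.841, 0.0]
contact_force: [0.0, 0.1, 0.5]
grip_width: 0.502
```

```bash
python3 - <<'E'
from cell import env
from h import *
for n in("side","wrist"):
    s=env.observe();c=env.get_calibration(n);im=env.camera(n);cv2.imwrite(f"pics/{n}1.png",im)
print(s["position"],R.from_rotvec(s["tool_rot"]).as_matrix().round(3),s["grip_width"],c,s["clock"])
E
```

```text
[496.69402547  21.28397296 205.50018586] [[-0.634  0.774  0.   ]
 [ 0.774  0.634 -0.   ]
 [-0.     0.    -1.   ]] 0.501113306211753 {'camera_matrix': array([[325.1922621 ,   0.        , 282.24260995],
       [  0.        , 325.1922621 , 209.91314247],
       [  0.        ,   0.        ,   1.        ]]), 'xyz': array([444.46917824,  85.9684468 , 384.10651535]), 'rotation': array([-0.27689701, -0.09937373,  0.6823061 ])} 1.95
```

View pics/side1.png

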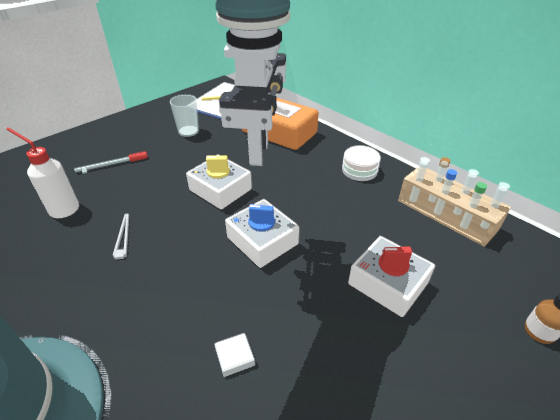

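View pics/wrist1.png

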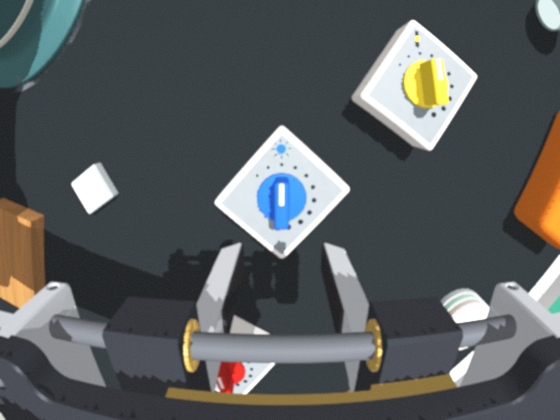

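Side view: the gripper is above the blue dial (262,215). Wrist view: the bar is upright at column ~282, in line with the jaws' centre. I'll check by ray, then go down.

```bash
python3 - <<'E'
from h import *
from cell import env
c=env.get_calibration("wrist");im=cv2.imread("pics/wrist1.png")
w=cv2.inRange(im[170:235,262:302],(190,190,190),(255,255,255))
n,l,st,ce=cv2.connectedComponentsWithStats(w)
for i in range(1,n):
    if st[i,4]>10:
        ys,xs=np.where(l==i);x0=xs[ys==ys.min()].mean()+262;x1=xs[ys==ys.max()].mean()+262
        p=plane([(x0,ys.min()+169.5),(x1,ys.max()+170.5)],c,95,True);print(p,np.degrees(np.arctan2(*(p[0]-p[1])[::-1])))
        v=(p[0]-p[1]);v/=np.hypot(*v);print("axis",p[0]-23*v)
E
```

```text
[[474.48279657  48.5806035 ]
 [495.13481922  51.28518824]] -172.53901598407768
axis [497.2880674   51.56717719]
[[481.71227172  39.04175317]
 [495.44337106  22.26705502]] 129.30238888592112
axis [496.28077386  21.24403574]
[[5.14117538e+02 2.88342287e+01]
 [5.13940300e+02 4.11571741e-01]] 89.64272046177636
axis [513.9741177    5.83467586]
```

Call:
play_rows --targets '[0,0,0,0.84,0,0,0,0,0,0,0.84,0,0,0,0,0,0,0.84,0,0,0,0,0,0,0.84,0,0,0,0,0,0,0.84,0,0,0]'

```text
clock: 2.62
position: [496.7, 21.3, 119.9]
tool_rot: [-1.34, -2.841, 0.001]
contact_force: [0.3, 0.2, 0.8]
grip_width: 0.499
```

The axis measures (496.3, 21.2) and the angle 129.3°, which agrees with the tool pose. I'll go down the rest and close.

Call:
play_rows --targets '[0,0,0,0.8,0,0,0,0,0,0,0.8,0,0,0,0,0,0,0.8,0,0,0,0,0,0,0,0,0,0]'

```text
clock: 3.12
position: [496.3, 21.3, 72.2]
tool_rot: [-1.339, -2.84, 0.002]
contact_force: [-0.5, 0.6, 0.4]
grip_width: 0.5
```

Call:
play_rows --targets '[-1,0,0,0,0,0,0,-1,0,0,0,0,0,0,-1,0,0,0,0,0,0,-1,0,0,0,0,0,0,-1,0,0,0,0,0,0,-1,0,0,0,0,0,0]' --newtons 45

```text
clock: 3.88
position: [496.3, 20.5, 73.7]
tool_rot: [-1.341, -2.84, 0.002]
contact_force: [-7.0, -4.1, 10.9]
grip_width: 0.145
```

The grip holds the bar (13.6 mm). Now I'll turn it 72° clockwise.

Call:
play_rows --targets '[-1,0,0,0,0,0,0.9,-1,0,0,0,0,0,0.9,-1,0,0,0,0,0,0.9,-1,0,0,0,0,0,0.9]'

```text
clock: 4.38
position: [496.0, 20.4, 73.7]
tool_rot: [-2.159, -2.282, 0.003]
contact_force: [-9.0, -4.5, 12.4]
grip_width: 0.148
```

Call:
play_rows --targets '[-1,0,0,0,0,0,0.9,-1,0,0,0,0,0,0.9,-1,0,0,0,0,0,0.9,-1,0,0,0,0,0,0.9,-1,0,0,0,0,0,0,-1,0,0,0,0,0,0,-1,0,0,0,0,0,0]'

```text
clock: 5.25
position: [495.8, 20.5, 73.7]
tool_rot: [-2.754, -1.51, 0.004]
contact_force: [-11.0, -5.1, 15.4]
grip_width: 0.143
```

```bash
python3 - <<'E'
from cell import env
from h import *
s=env.observe();m=R.from_rotvec(s["tool_rot"]).as_matrix();print(s["position"],np.degrees(np.arctan2(m[1,0],m[0,0])),s["contact_force"],s["moment"],s["grip_width"])
im=env.camera("side");cv2.imwrite("pics/side2.png",cv2.resize(im[130:330,150:350],None,fx=3,fy=3))
E
```

```text
[495.79949882  20.51639818  73.68994296] 57.462522402933566 [-11.04137914  -5.05414456  15.38558904] [-1.21793814  2.68604455 -0.03675866] 0.14261834063634912
```

View pics/side2.png

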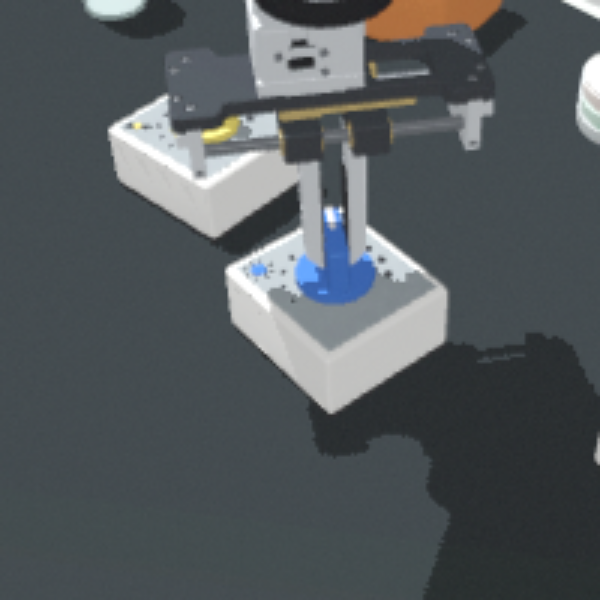

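Side view: the bar is between the fingers at (335,240) in the crop, and the tool is at 57.5° against the 57.3° stop. I'll release and go up.

Call:
play_rows --targets '[0,0,0,0,0,0,0,0,0,0,0,0,0,0,0,0,0,0,0,0,0,0,0,0,0,0,0,0]'

```text
clock: 5.8
position: [497.0, 21.3, 73.4]
tool_rot: [-2.754, -1.511, 0.0]
contact_force: [0.5, -0.3, 0.1]
grip_width: 0.491
```

Call:
play_rows --targets '[0,0,0,-0.5,0,0,0,0,0,0,-0.8,0,0,0,0,0,0,-0.9,0,0,0,0,0,0,-0.9,0,0,0,0,0,0,-0.9,0,0,0,0,0,0,-0.9,0,0,0,0,0,0,-0.9,0,0,0,0,0,0,0,0,0,0]'

```text
clock: 6.8
position: [497.7, 21.3, 191.4]
tool_rot: [2.754, 1.511, 0.004]
contact_force: [-0.2, 0.5, -0.3]
grip_width: 0.501
```

```bash
python3 - <<'E'
from cell import env
from h import *
s=env.observe();print(s["position"],s["contact_force"],s["clock"])
c=env.get_calibration("wrist");im=env.camera("wrist");cv2.imwrite("pics/wrist3.png",im)
print(c["xyz"],c["rotation"])
im=env.camera("side");cv2.imwrite("pics/side3.png",im)
cv2.imwrite("pics/side3z.png",cv2.resize(im[190:270,215:315],None,fx=7,fy=7,interpolation=cv2.INTER_CUBIC))
E
```

```text
[497.72149796  21.32957118 191.37587576] [-0.1895074   0.53761031 -0.34946797] 6.8
[542.3884828   91.73713258 370.17742615] [-0.27897847  0.07859259 -0.56291488]
```

View pics/wrist3.png

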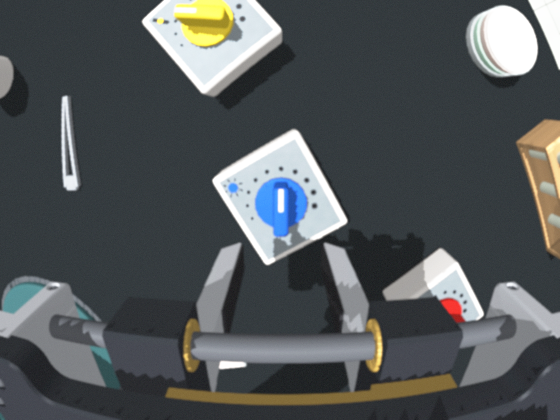

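View pics/side3.png

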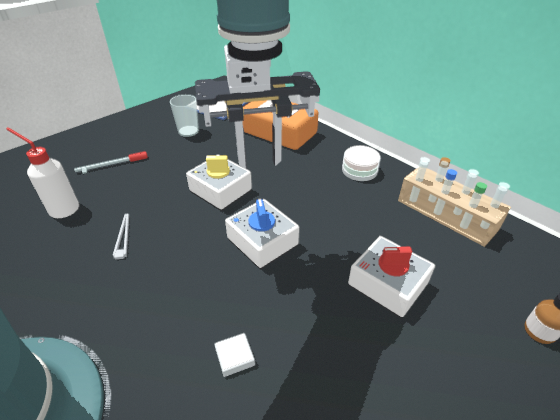

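Wrist view: the white pointer is at (281,200), along the tool's x axis, and the dial is free of the fingers. In the side view the red and yellow dials look unchanged. Last, I'll check the angle in numbers.

```bash
python3 - <<'E'
from h import *
from cell import env
c=env.get_calibration("wrist");im=cv2.imread("pics/wrist3.png")
w=cv2.inRange(im[170:235,270:292],(190,190,190),(255,255,255))
n,l,st,ce=cv2.connectedComponentsWithStats(w)
for i in range(1,n):
    if st[i,4]>10:
        ys,xs=np.where(l==i);x0=xs[ys==ys.min()].mean()+270;x1=xs[ys==ys.max()].mean()+270
        p=plane([(x0,ys.min()+169.5),(x1,ys.max()+170.5)],c,95,True);print(st[i],p,np.degrees(np.arctan2(*(p[0]-p[1])[::-1])))
a=cv2.imread("pics/side1.png").astype(int);b=cv2.imread("pics/side3.png").astype(int)
print("red diff",np.abs(a-b)[240:275,375:420].mean(),"yellow",np.abs(a-b)[152:185,200:235].mean())
E
```

```text
[  0   0  22   9 152] [[516.58362913  54.52453803]
 [504.92356865  52.70351652]] 8.876519803859217
[  8  19   6  24 136] [[507.77566104  40.47692812]
 [495.79186756  22.50680434]] 56.30174188893371
[ 0 57  3  8 16] [[481.25126842  16.29784352]
 [477.83904679   9.4290249 ]] 63.583201645557835
red diff 3.115978835978836 yellow 1.9647907647907648
```

Pointer now at 56.3°, down from 129.3°. That is 73°, so three clicks (72°) within measurement error. Handing in.

```bash
python3 -c "
from cell import env
print(env.finish_job())"
```

```text
the job is handed in; nothing more can be done
None
```

I turned the blue lamp dial clockwise by three clicks, from the 3rd stop to the 6th, then let go and raised the gripper clear. The job is handed in, at about 7 s on the robot's clock.

- **Dial angle:** the camera measured the pointer at 129.3° before and 56.3° after release. That is 73.0° against the nominal 72°, so 1° off, within measurement error. The dot for the 6th stop measured 57.3°.
- **Clearance:** after release the TCP was at 191 mm height and the force reading was about zero. While gripping and turning, the wrist force stayed near 20 N or less at each reading.
- **Red and yellow dials:** I never approached them. Side pictures from before and after show only small differences at both, 3.1 grey levels on average at the red dial and 2.0 at the yellow. I did not measure their pointer angles. By eye both look unchanged.

No checks failed or disagreed.

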